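# Sift the marbles on the sorting box

## Task

Take the wooden hand sieve by its overhead handle, carry it level with all its marbles, and set it down on the rails of the plywood sorting box, between the flared lips; the rails' height setting varies, so feel for them. With the sieve staying down on the rails, shake it side to side along them until every small marble has dropped through into the box and only the large ones are left in the sieve, then slide it right up against one end stop (either one), let go and leave it there. Do it gently: never press or knock the sieve hard against the box, and leave the other things on the table alone.

Things in the scene. Friction and masses are not known exactly. Their poses are not given: they have to be found in the camera images.
- sieve: The hand sieve: rectangular wooden frame 156 (x) x 200 (y) x 40 mm high, side walls (at +-x) 8 thick, end walls 5 thick; origin at the centre of its underside, z up. About 0.4 kg empty (it varies), 0.6 kg loaded, balanced near its centre. The lower edges of its two side walls slide on the box's rails; either way round fits.
- sieve_grip (a point): Centre of the sieve's overhead handle: a wooden bar along the sieve's x, 156 long, 18 wide (y), 16 high, on a steel strap at each end; this point is 95 mm straight above the underside's centre. Axes as the sieve's. About 39 mm free below the bar to the tops of the large marbles. Grasp it at its middle, from above, fingers closing along the sieve's y.
- sieve_strip (a point): Centre of the solid part of the sieve's floor (from y=-95 to y=-21), 5.5 mm above the underside, where all marbles start. At y=-20.5 a steel rod, a sill, stands 2 mm proud: marbles roll over it only when the sieve is shaken briskly along its y (strokes of 8 to 9 cm in about 0.3 s each, for some seconds); slow level carrying (about 0.1 m/s) keeps them behind it.
- sieve_grid (a point): Centre of the slotted part of the sieve's floor (from y=-19 to y=+95), 4 mm above the underside: four steel bars 3 thick along y, 28 apart, so five slots 25 mm wide or a little more; small marbles drop through, large ones roll along the bars.
- tub: The fixed open plywood sorting box, 161 (x) x 330 (y) mm, its top about 85 mm above its underside; origin at the centre of its underside, z up. Inside width 141, inside length 300, floor 6 thick. The small marbles must end in it. Its two long sides carry height-adjustable rails.
- tub_rails (a point): Centre of the box at the rails' MIDDLE setting, 85 mm above its underside, axes as the box's. The rails (tops 10 wide, at x=+-75.5, along y) are clamped level up to 14 mm higher or lower than this point: not reported, find it by feel. Outside each a lip 14 mm high flares out by 24 degrees: the sieve has 2 mm play each side at the lips' feet, 8 mm at their tops.
- tub_stop (a point): Point on the inner face of the stop board at the +y end of the box, 85 mm above its underside; an equal one faces it at the -y end (inner faces at y=+-155; tops 125 mm above the underside). A seated sieve can travel 55 mm each way along y from the middle of the box. Boards and rails are rigid.
- small0_center (a point): Centre of small marble 1 of 5: glass ball 20 mm across, about 10 g.
- small1_center (a point): Centre of small marble 2 of 5: glass ball 20 mm across, about 10 g.
- small2_center (a point): Centre of small marble 3 of 5: glass ball 20 mm across, about 10 g.
- small3_center (a point): Centre of small marble 4 of 5: glass ball 20 mm across, about 10 g.
- small4_center (a point): Centre of small marble 5 of 5: glass ball 20 mm across, about 10 g.
- large0_center (a point): Centre of large marble 1 of 2: glass ball 42 mm across, about 97 g.
- large1_center (a point): Centre of large marble 2 of 2: glass ball 42 mm across, about 97 g.
- glue: Bystander, to be left alone: glue stick standing, 27 across, 92 high; origin at the centre of its underside.
- eraser: Bystander, to be left alone: white eraser 55 x 22 x 14; origin at the centre of its underside.
- tape: Bystander, to be left alone: tape ring lying, 90 across, 20 high; origin at the centre of its underside.
- mug: Bystander, to be left alone: mug 80 across, 90 high; origin at the centre of its underside.
- jar: Bystander, to be left alone: jar 70 across, 95 high; origin at the centre of its underside.
Not all that is in view belongs to the job. Leave any blue or pink look-alike of the part that bears large0_center alone.

How it is judged (in metres and radians):
On the way, in this order (a step that is already met when the one before it is completed fails the run):
1. the sieve sits on the rails, let down between the lips, with all seven marbles still in it (contact force between sieve and tub above 0.5 N and z of sieve in the frame of tub between 0.067 and 0.103 m and x of sieve in the frame of tub between -0.004 and 0.004 m and y of sieve in the frame of tub between -0.058 and 0.058 m and angle between the y axis of sieve and the y axis of tub, either way round below 0.06 rad and angle between sieve's own z axis and vertical below 0.03 rad and z of each of small0_center, small1_center, small2_center, small3_center, small4_center in the frame of sieve above 0.009 m and x of small0_center in the frame of sieve between -0.07 and 0.07 m and y of small0_center in the frame of sieve between -0.096 and 0.096 m and x of small1_center in the frame of sieve between -0.07 and 0.07 m and y of small1_center in the frame of sieve between -0.096 and 0.096 m and x of small2_center in the frame of sieve between -0.07 and 0.07 m and y of small2_center in the frame of sieve between -0.096 and 0.096 m and x of small3_center in the frame of sieve between -0.07 and 0.07 m and y of small3_center in the frame of sieve between -0.096 and 0.096 m and x of small4_center in the frame of sieve between -0.07 and 0.07 m and y of small4_center in the frame of sieve between -0.096 and 0.096 m and z of large0_center in the frame of sieve between 0.005 and 0.05 m and x of large0_center in the frame of sieve between -0.07 and 0.07 m and y of large0_center in the frame of sieve between -0.096 and 0.096 m and z of large1_center in the frame of sieve between 0.005 and 0.05 m and x of large1_center in the frame of sieve between -0.07 and 0.07 m and y of large1_center in the frame of sieve between -0.096 and 0.096 m), for 0.1 s.
2. all five small marbles lie in the box, the two large ones are in the sieve, and the sieve is on the rails (contact force between sieve and tub above 0.5 N and z of sieve in the frame of tub between 0.067 and 0.103 m and x of sieve in the frame of tub between -0.004 and 0.004 m and y of sieve in the frame of tub between -0.058 and 0.058 m and angle between the y axis of sieve and the y axis of tub, either way round below 0.06 rad and angle between sieve's own z axis and vertical below 0.03 rad and z of small0_center in the frame of tub between 0 and 0.06 m and x of small0_center in the frame of tub between -0.072 and 0.072 m and y of small0_center in the frame of tub between -0.152 and 0.152 m and z of small1_center in the frame of tub between 0 and 0.06 m and x of small1_center in the frame of tub between -0.072 and 0.072 m and y of small1_center in the frame of tub between -0.152 and 0.152 m and z of small2_center in the frame of tub between 0 and 0.06 m and x of small2_center in the frame of tub between -0.072 and 0.072 m and y of small2_center in the frame of tub between -0.152 and 0.152 m and z of small3_center in the frame of tub between 0 and 0.06 m and x of small3_center in the frame of tub between -0.072 and 0.072 m and y of small3_center in the frame of tub between -0.152 and 0.152 m and z of small4_center in the frame of tub between 0 and 0.06 m and x of small4_center in the frame of tub between -0.072 and 0.072 m and y of small4_center in the frame of tub between -0.152 and 0.152 m and z of large0_center in the frame of sieve between 0.005 and 0.05 m and x of large0_center in the frame of sieve between -0.07 and 0.07 m and y of large0_center in the frame of sieve between -0.096 and 0.096 m and z of large1_center in the frame of sieve between 0.005 and 0.05 m and x of large1_center in the frame of sieve between -0.07 and 0.07 m and y of large1_center in the frame of sieve between -0.096 and 0.096 m), for 0.2 s.
At the end, for the whole second after the job is handed in: The sieve rests still and level (0.03 rad) with its weight on the rails, centred within 4 mm between the lips, its end wall within 2 mm of one end stop; the five small marbles are inside the box, the two large ones inside the sieve (all of step 2 and (y of sieve in the frame of tub above 0.053 m or y of sieve in the frame of tub below -0.053 m) and linear speed of sieve below 0.01 m/s); the robot touches nothing.
It fails at once if the sieve is pressed or knocked against the box with more than 28 N (contact force between sieve and tub above 28 N).
It fails at once if a small marble is out of the sieve's floor while the sieve is away from the rails (its underside over 118 mm, or under 55 mm, above the box's underside) (z of any of small0_center, small1_center, small2_center, small3_center, small4_center in the frame of sieve below -0.002 m and (z of sieve in the frame of tub above 0.118 m or z of sieve in the frame of tub below 0.055 m)).
It fails at once if the sieve is tipped more than 0.3 rad (angle between sieve's own z axis and vertical above 0.3 rad).
It fails at once if another thing on the table is moved more than 20 mm (distance of any of glue, eraser, tape, mug, jar from where it was at the start of the episode above 0.02 m).
It also fails if it takes over 66 s, if anything falls off the work surface, if the arm or the gripper's body presses on something with over 40 N, if the wrist force passes 120 N, or if a joint passes its speed limit or range.

## Robot

A 6-joint arm with a two-finger parallel gripper is mounted at the origin on the work surface. World frame = base frame: x ahead of the robot, y to its left, z up, the work surface at z = 0. Lengths are in mm, angles in rad, forces in N, time in s.
With the tool pointing down it reaches from about 350 to 775 mm from the base axis. Payload 7.3 kg.
Tool frame: the origin (TCP) lies at the very end of the fingers, on their centre line; the grasp point (between the pads) lies 19 mm behind it; z points along the fingers, y is the line along which they close (so a half turn about z gives the same grasp; the last joint's range is limited). The gripper opens to 92 mm and grips with 3 to 60 N. Pads are 19 mm wide; open, the fingers measure 130 mm over their backs; the gripper's body (75 mm by 190 mm) begins 47 mm behind the grasp point.
Start: joints at [1.031, 0.342, 1.524, -0, 1.275, -0.146], TCP at [201.43, 484.841, 226.741] pointing down, gripper open.
Joint ranges: [-2.53, 2.53], [-0.77, 2.02], [0.04, 2.7], [-1, 4.14], [0.28, 2.66], [-3.11, 3.11]. Speed limits (rad/s): [2.57, 2.57, 3.14, 3.14, 3.14, 3.14].

## Interface

Orientations are given as [roll, pitch, yaw] about the fixed x, y, z axes, in that order (R = Rz(yaw) Ry(pitch) Rx(roll)).
In Python, from plant import bot gives the robot as it stands.
- The arm moves only by the tool send_rows, never from a script. Its argument "rows" is a list of rows, each an object of numbers: "x", "y", "z": the shift along the tool's x, y, z in units of 0.2 m (1.0 is 0.2 m); "ax", "ay", "az": the turn, a rotation vector about the tool's x, y, z in units of 60 degrees (1.0 is 60 degrees); "jaw": the opening, from -1 (shut) to 1 (fully open), so that 0 is half open. In form: [{"x": .., "y": .., "z": .., "ax": .., "ay": .., "az": .., "jaw": ..}, ...]. A call has exactly 10 rows; each row is the pose to reach, as a shift and turn from the pose commanded when the call began, along the tool's axes at that moment; what a row does not reach only later rows make up. A row lasts 1/8 s, in which the tool goes at most 62.5 mm and 10.7 degrees, less where a joint would pass 70% of its speed; a pose out of reach is approached as far as the arm can. A call with a number of a shift or a turn outside -1 to 1 is refused whole. A call with a gripper value outside its range is refused whole. The fingers move at their own pace and stop on an object; the grip force is fixed at half the most. Time passes only in rows, so rows that repeat a pose let the fingers close, or fill a call up. It gives the time, the measured TCP pose, the force, the opening and the grip force at its end, in the units of the state.
- bot.get_obs(): the state, without advancing time (a new reading comes with each control period).
- bot.capture(name): name is "scene" or "side" or "wrist"; returns (picture, depth): 400x640x3 uint8, red, green, blue; 400x640 float32, mm along the optical axis (not along the pixel's ray), 0 where there is no reading.
- bot.camera_model(name): a dict with "vertical_fov" (degrees; the focal length in pixels is half the picture's height over the tangent of half this angle, whatever the lens; pixels are square), "cx", "cy" (the principal point, pixels), "k1" (the pictures are not rectified: a ray, as slopes to the right and down, at radius r is drawn at 1 + k1 r^2 times it, then the intrinsics apply), "R" (3x3) and "t" (3): a world point X has camera coordinates R X + t; the wrist camera has in their place "T_tool_cam" (4x4, takes a point from camera to tool coordinates, whose origin is the TCP and whose axes are the flange's). Camera axes: x right, y down, z forward; pixel columns grow to the right and rows downward; lengths in mm; the calibration is good to about 2 mm. A picture is of the moment at which its call begins: read the wrist's pose just before it. camera_model takes no time and is no camera call.
- bot.close_job(): hands the job in; it is judged then, once.
The state is a dict: "time": time; "joint_positions": joint angles; "dq": joint speeds; "tau": joint torques, N m; "tool_pos": TCP position; "tcp_rot": TCP orientation; "contact_force": force on the tool from outside, world axes, zero at the start; "moment": the same for the moment, N m; "grip_width": finger opening in mm; "finger_force": force on a finger pad.
Only numpy, scipy, OpenCV 4.12 (cv2) and the standard library are available. Lean on these libraries where they do the work, as an engineer would, in place of code of your own. Each camera call takes 0.05 s, during which the arm holds its last target. There are 200 camera calls.

## Working session

There is one attempt and no reset: what is moved stays moved. The work goes in short steps, Python scripts to look and compute and a tool call to move; the robot and the scene stay as the last step left them, time stands still between calls to the robot, and variables do not carry over. Pictures are saved under pics/ and viewed, at most 10 in all, crops included, and the job is handed in when it is done.

Besides the shell and the picture viewer there is one more tool, called after "Request:" as name(argument=value, ...) on one line, values as JSON. send_rows: Moves the arm, as the interface text tells. Its arguments: {"type":"object","properties":{"rows":{"type":"array","items":{"type":"object","properties":{"x":{"type":"number","minimum":-1,"maximum":1},"y":{"type":"number","minimum":-1,"maximum":1},"z":{"type":"number","minimum":-1,"maximum":1},"ax":{"type":"number","minimum":-1,"maximum":1},"ay":{"type":"number","minimum":-1,"maximum":1},"az":{"type":"number","minimum":-1,"maximum":1},"jaw":{"type":"number"}}}}},"required":["rows"]}

```bash
mkdir -p pics; ls
cat > h.py <<'E'
import numpy as np, cv2
from plant import bot
from scipy.spatial.transform import Rotation as Ro
def cap(n,save=None):
    o=bot.get_obs(); im,d=bot.capture(n)
    if save: cv2.imwrite('pics/'+save,im[:,:,::-1])
    return o,im,d
def pose(o): return Ro.from_euler('xyz',o['tcp_rot']).as_matrix(),np.array(o['tool_pos'])
def cloud(n,o,d):
    m=bot.camera_model(n); f=200/np.tan(np.radians(m['vertical_fov']/2))
    v,u=np.mgrid[0:400,0:640].astype(float)
    K=np.array([[f,0,m['cx']],[0,f,m['cy']],[0,0,1]])
    xd=(u-m['cx'])/f; yd=(v-m['cy'])/f
    x,y=xd.copy(),yd.copy()
    for _ in range(10):
        s=1+m['k1']*(x*x+y*y); x=xd/s; y=yd/s
    P=np.stack([x*d,y*d,d],-1)
    if 'R' in m: W=(P-np.array(m['t']))@np.array(m['R'])
    else:
        T=np.array(m['T_tool_cam']); R,p=pose(o)
        W=(P@T[:3,:3].T+T[:3,3])@R.T+p
    W[d<=0]=np.nan
    return W
E
python3 - <<'E'
from h import *
o,a,d=cap('scene','s1.png'); np.save('s1.npy',cloud('scene',o,d))
o,b,d2=cap('side','d1.png'); np.save('d1.npy',cloud('side',o,d2))
print(o)
for n in('scene','side','wrist'): print(bot.camera_model(n))
E
```

```text
pics
{'time': 0.05, 'joint_positions': array([ 1.03101437e+00,  3.42682257e-01,  1.52499632e+00, -7.56099969e-06,
        1.27540392e+00, -1.46005459e-01]), 'dq': array([ 3.82667488e-04,  1.01235681e-03, -1.99102170e-03, -3.96797973e-04,
       -6.20001431e-05, -1.99945722e-03]), 'tau': array([ 8.88414779e-04, -4.32415223e+01, -2.44998175e+01,  7.19572976e-02,
        5.22310124e-02, -7.12212113e-05]), 'tool_pos': array([201.20772705, 484.47974957, 226.07318984]), 'tcp_rot': array([-3.14011761e+00, -2.09599990e-04,  2.74781821e+00]), 'contact_force': array([-0.50983983, -0.26361752, -0.27809989]), 'moment': array([ 0.00591968,  0.04183359, -0.00912666]), 'finger_force': 0.0, 'grip_width': 91.91930568124586}
{'vertical_fov': 54.21068734111561, 'cx': 316.3990447028074, 'cy': 196.5775386124111, 'k1': -0.0014925413597147784, 'R': array([[ 0.19747271,  0.98022528,  0.01276461],
       [ 0.58058751, -0.10645153, -0.8072089 ],
       [-0.78988776,  0.1668127 , -0.59012783]]), 't': array([-162.17910348, -268.25438928, 1306.63214285])}
{'vertical_fov': 45.65848670757044, 'cx': 319.0768732836686, 'cy': 201.5826147995696, 'k1': -0.09858207076317119, 'R': array([[ 9.71771411e-01, -2.35924103e-01, -3.77666350e-04],
       [-1.81634334e-01, -7.47128328e-01, -6.39381131e-01],
       [ 1.50563254e-01,  6.21400901e-01, -7.68889867e-01]]), 't': array([-530.53339817,  186.81183965, 1008.88372509])}
{'vertical_fov': 60.454271758331785, 'cx': 320.9377046500965, 'cy': 197.4994442217182, 'k1': 0.008813497981758749, 'T_tool_cam': array([[-3.11339523e-04, -9.58412974e-01, -2.85384783e-01,
         7.80148505e+01],
       [ 9.99999949e-01, -2.77171158e-04, -1.60117412e-04,
         6.48687545e-01],
       [ 7.43581739e-05, -2.85384818e-01,  9.58413011e-01,
        -1.58280704e+02],
       [ 0.00000000e+00,  0.00000000e+00,  0.00000000e+00,
         1.00000000e+00]])}
```

View pics/s1.png

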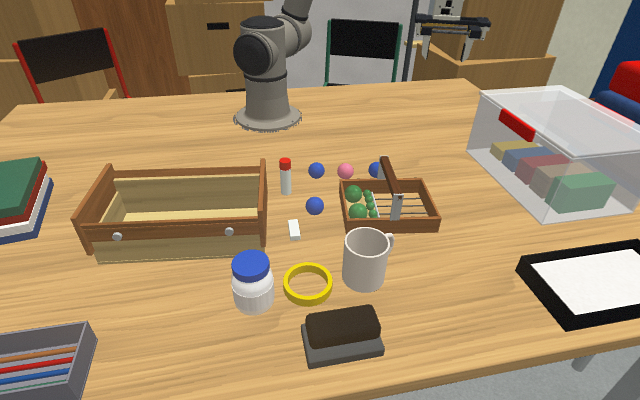

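View pics/d1.png

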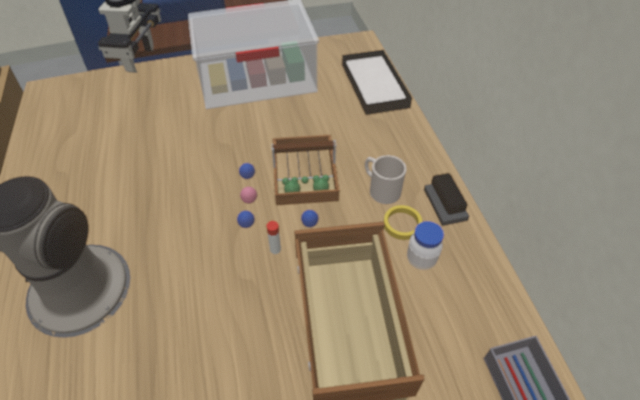

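The scene view shows the sieve at about (388,200), with its green marbles on the left (box) side and the handle at (390,175). The box is at about (180,215). Marble candidates in the scene view:
- **Green, inside the sieve:** (354,193) and (358,211). These match the job marbles.
- **Loose on the table:** blue at (316,170), (376,170) and (314,206), and pink at (345,170). These are the look-alikes to leave alone.

Next I'll measure the sieve and box.

```bash
python3 - <<'E'
from h import *
for n,f,img in(('scene','s1.npy','s1.png'),('side','d1.npy','d1.png')):
    W=np.load(f); I=cv2.imread('pics/'+img); z=W[...,2]
    v,u=np.mgrid[0:400,0:640]
    if n=='scene': S=(u>330)&(u<450)&(v>150)&(v<240); T=(u>70)&(u<275)&(v>150)&(v<270)
    else: S=(u>262)&(u<350)&(v>125)&(v<210); T=(u>285)&(u<425)&(v>215)&(v<400)
    def rect(m,lab):
        p=W[m][:,:2].astype(np.float32)
        if len(p)<10: print(n,lab,len(p)); return
        r=cv2.minAreaRect(p); print(n,lab,len(p),np.round(W[m].mean(0),1),np.round(cv2.boxPoints(r),1).tolist(),np.round(r[1],1),round(r[2],2))
    rect(S&(z>98)&(z<108),'handle'); rect(S&(z>34)&(z<46),'rim')
    rect(T&(z>119)&(z<131),'stops')
    rect(T&(z>119)&(z<131)&(W[...,1]<-200),'stopA');rect(T&(z>119)&(z<131)&(W[...,1]>-200),'stopB')
    print(np.histogram(z[T],bins=np.arange(0,140,5)))
E
python3 - <<'E'
import cv2
a=cv2.imread('pics/s1.png')[145:245,270:450]; cv2.imwrite('pics/crop1.png',cv2.resize(a,None,fx=4,fy=4,interpolation=2))
E
```

```text
scene handle 376 [567.1 212.  102.5] [[477.6000061035156, 215.1999969482422], [635.5, 192.39999389648438], [638.5, 212.60000610351562], [480.5, 235.39999389648438]] [ 20.4 159.6] 81.77
scene rim 1299 [556.5 195.1  39.1] [[387.6000061035156, 138.6999969482422], [623.0, 103.30000305175781], [653.0, 302.1000061035156], [417.6000061035156, 337.5]] [201.1 238.1] 81.44
scene stops 715 [ 563.6 -252.3  124.4] [[445.1000061035156, -375.5], [628.2999877929688, -396.8999938964844], [666.7000122070312, -68.4000015258789], [483.3999938964844, -47.0]] [330.7 184.5] 83.34
scene stopA 426 [ 549.  -380.2  124.2] [[445.6000061035156, -374.5], [628.2000122070312, -397.1000061035156], [629.5999755859375, -385.5], [447.1000061035156, -362.8999938964844]] [ 11.7 183.9] 82.96
scene stopB 289 [585.1 -63.8 124.8] [[482.20001220703125, -57.400001525878906], [665.5, -78.30000305175781], [666.7000122070312, -68.19999694824219], [483.3999938964844, -47.20000076293945]] [ 10.2 184.5] 83.47
(array([4731, 1499,  534,  563,  556,  601,  566,  643,  664,  654,  670,
        506,  428,  772,  714,  761,  750,  798, 13
[... 876 characters left out ...]
 -376.70001220703125], [627.0999755859375, -398.6000061035156], [628.5, -387.0], [446.0, -365.20001220703125]] [ 11.6 183.7] 83.17
side stopB 436 [571.  -65.1 122.9] [[481.70001220703125, -61.20000076293945], [661.4000244140625, -80.69999694824219], [662.7999877929688, -67.80000305175781], [483.1000061035156, -48.29999923706055]] [ 13.  180.8] 83.81
(array([6075, 3571,  241,  338,  218,  231,  206,  228,  190,  232,  179,
        206,  334,  331,  278,  224,  273,  365, 1963,  696,  847,  919,
        240,  255,  975,  173,    0]), array([  0,   5,  10,  15,  20,  25,  30,  35,  40,  45,  50,  55,  60,
        65,  70,  75,  80,  85,  90,  95, 100, 105, 110, 115, 120, 125,
       130, 135]))
```

View pics/crop1.png

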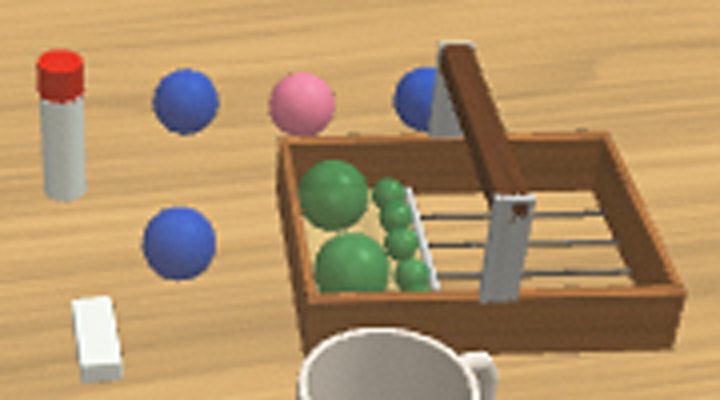

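The crop confirms it: the large and small green marbles are in the sieve behind the sill, and the loose blue and pink ones are decoys. The sieve's +y points roughly along world +y.

```bash
cat >> h.py <<'E'
def rel(target,yaw,o=None,R=None,p=None):
    """shift in tool units and turn units to reach world xyz / yaw (tool down) from commanded pose"""
    if R is None:
        o=o or bot.get_obs(); R,p=pose(o)
    Rt=Ro.from_euler('xyz',[np.pi,0,yaw]).as_matrix()
    s=R.T@(np.array(target)-p)/200; t=np.degrees(Ro.from_matrix(R.T@Rt).as_rotvec())/60
    print('shift',np.round(s,4),'turn',np.round(t,4))
def tubprof():
    W=np.load('s1.npy');
E
python3 - <<'E'
from h import *
rel([558.8,212.5,190],np.radians(171.6))
# rail profile
a=np.radians(-6.65); ex=np.array([np.cos(a),np.sin(a)]); ey=np.array([-ex[1],ex[0]]); c=np.array([555.5,-222.3])
for f in('s1.npy','d1.npy'):
    W=np.load(f).reshape(-1,3); W=W[~np.isnan(W).any(1)]
    X=(W[:,:2]-c)@ex; Y=(W[:,:2]-c)@ey; Z=W[:,2]
    m=(abs(Y)<120)
    for lo in list(range(-98,-62,3))+list(range(62,98,3)):
        k=m&(X>=lo)&(X<lo+3)&(Z>40)
        if k.sum()>5: print(f,lo,k.sum(),np.round(np.percentile(Z[k],[5,25,50,75,95]),1))
E
```

```text
shift [-2.1728 -0.5699  0.1811] turn [-0.0012 -0.0003 -0.236 ]
s1.npy -95 6 [105.4 105.7 106.  106.4 106.5]
s1.npy -92 41 [104.4 106.2 107.1 107.7 108.1]
s1.npy -89 232 [100.2 103.5 105.5 107.2 108.6]
s1.npy -86 385 [ 95.2  98.3 100.9 103.7 107.7]
s1.npy -83 247 [ 93.1  94.3  95.8  98.4 101.6]
s1.npy -80 92 [92.6 93.4 94.1 94.8 96.8]
s1.npy -77 295 [42.4 49.8 67.9 93.2 94.8]
s1.npy -74 1691 [42.8 54.1 68.3 82.5 93. ]
s1.npy -71 444 [44.4 63.4 74.4 85.1 93.4]
s1.npy 74 99 [41.2 44.5 47.9 52.1 54.1]
s1.npy 77 805 [40.9 44.3 49.1 53.6 57.4]
s1.npy 80 44 [43.4 52.1 60.  77.9 92.9]
s1.npy 83 1485 [65.8 73.7 83.4 91.8 99.2]
s1.npy 86 777 [ 69.4  83.8  99.9 106.  108.7]
s1.npy 89 223 [ 72.6  80.2 105.  107.  108.4]
s1.npy 92 26 [73.6 75.5 78.2 80.3 85.7]
d1.npy -95 12 [76.3 79.1 82.9 83.8 84.8]
d1.npy -92 171 [ 93.3 104.1 105.3 106.5 108.1]
d1.npy -89 191 [104.1 105.2 106.2 107.3 108.5]
d1.npy -86 180 [ 97.7 100.1 101.3 103.1 105.2]
d1.npy -83 178 [90.6 93.1 94.7 97.  98.8]
d1.npy -80 188 [89.9 91.3 92.3 93.4 94.7]
d1.npy -77 192 [90.2 91.5 92.5 93.2 94.7]
d1.npy -74 186 [89.7 91.3 92.2 93.3 94.9]
d1.npy -71 15 [90.3 91.9 92.4 93.  94. ]
d1.npy 68 693 [43.8 61.2 74.4 87.4 93.1]
d1.npy 71 199 [45.2 91.1 92.1 92.9 94.2]
d1.npy 74 186 [90.1 91.4 92.2 93.4 94.8]
d1.npy 77 218 [90.4 91.9 93.  94.5 97.1]
d1.npy 80 274 [ 93.4  96.3  98.2 100.6 103.1]
d1.npy 83 269 [ 99.6 102.8 104.5 106.2 108.3]
d1.npy 86 167 [103.7 105.  105.9 106.6 108.1]
d1.npy 89 46 [103.6 104.4 104.8 105.7 106.8]
```

Request:
send_rows(rows=[{"x": -0.05, "y": -0.01, "az": -0.03, "jaw": 1}, {"x": -0.15, "y": -0.04, "az": -0.06, "jaw": 1}, {"x": -0.27, "y": -0.07, "az": -0.1, "jaw": 1}, {"x": -0.39, "y": -0.1, "az": -0.14, "jaw": 1}, {"x": -0.51, "y": -0.13, "az": -0.18, "jaw": 1}, {"x": -0.63, "y": -0.16, "az": -0.236, "jaw": 1}, {"x": -0.75, "y": -0.19, "az": -0.236, "jaw": 1}, {"x": -0.87, "y": -0.22, "az": -0.236, "jaw": 1}, {"x": -0.95, "y": -0.25, "az": -0.236, "jaw": 1}, {"x": -1, "y": -0.26, "az": -0.236, "jaw": 1}])

```text
schema error: expected keys x, y, z, ax, ay, az, jaw
```

Run:
```python
from h import *
print(bot.get_obs()['tool_pos'])
rel([558.8,212.5,200],np.radians(171.6))
```

```text
[201.24188173 484.5256806  226.1419791 ]
shift [-2.1728 -0.57    0.1311] turn [-0.0012 -0.0003 -0.236 ]
```

Request:
send_rows(rows=[{"x": -0.05, "y": -0.01, "z": 0, "ax": 0, "ay": 0, "az": -0.03, "jaw": 1}, {"x": -0.15, "y": -0.04, "z": 0, "ax": 0, "ay": 0, "az": -0.06, "jaw": 1}, {"x": -0.27, "y": -0.07, "z": 0, "ax": 0, "ay": 0, "az": -0.1, "jaw": 1}, {"x": -0.39, "y": -0.1, "z": 0, "ax": 0, "ay": 0, "az": -0.14, "jaw": 1}, {"x": -0.51, "y": -0.13, "z": 0, "ax": 0, "ay": 0, "az": -0.18, "jaw": 1}, {"x": -0.63, "y": -0.16, "z": 0, "ax": 0, "ay": 0, "az": -0.236, "jaw": 1}, {"x": -0.75, "y": -0.19, "z": 0, "ax": 0, "ay": 0, "az": -0.236, "jaw": 1}, {"x": -0.87, "y": -0.22, "z": 0, "ax": 0, "ay": 0, "az": -0.236, "jaw": 1}, {"x": -0.95, "y": -0.25, "z": 0, "ax": 0, "ay": 0, "az": -0.236, "jaw": 1}, {"x": -1, "y": -0.26, "z": 0, "ax": 0, "ay": 0, "az": -0.236, "jaw": 1}])

```text
time: 1.35
tool_pos: [366.5, 359.5, 226.5]
tcp_rot: [-3.141, -0.0, 2.994]
contact_force: [-0.2, -0.7, -0.4]
grip_width: 91.7
finger_force: 0.0
```

Run:
```python
from h import *
o=bot.get_obs();print(o['tool_pos'],o['tcp_rot'],o['time'])
rel([558.8,212.5,200],np.radians(171.6))
```

```text
[366.53897753 359.48176569 226.53899981] [-3.14134209e+00 -4.91496995e-04  2.99420722e+00] 1.35
shift [-1.0589 -0.5857  0.1323] turn [-0.0002 -0.0005 -0.0007]
```

Request:
send_rows(rows=[{"x": -0.06, "y": -0.03, "z": 0, "ax": 0, "ay": 0, "az": 0, "jaw": 1}, {"x": -0.18, "y": -0.1, "z": 0, "ax": 0, "ay": 0, "az": 0, "jaw": 1}, {"x": -0.32, "y": -0.18, "z": 0, "ax": 0, "ay": 0, "az": 0, "jaw": 1}, {"x": -0.46, "y": -0.26, "z": 0.02, "ax": 0, "ay": 0, "az": 0, "jaw": 1}, {"x": -0.6, "y": -0.34, "z": 0.04, "ax": 0, "ay": 0, "az": 0, "jaw": 1}, {"x": -0.74, "y": -0.42, "z": 0.07, "ax": 0, "ay": 0, "az": 0, "jaw": 1}, {"x": -0.86, "y": -0.5, "z": 0.1, "ax": 0, "ay": 0, "az": 0, "jaw": 1}, {"x": -0.95, "y": -0.55, "z": 0.12, "ax": 0, "ay": 0, "az": 0, "jaw": 1}, {"x": -1, "y": -0.58, "z": 0.13, "ax": 0, "ay": 0, "az": 0, "jaw": 1}, {"x": -1, "y": -0.58, "z": 0.13, "ax": 0, "ay": 0, "az": 0, "jaw": 1}])

```text
time: 2.6
tool_pos: [547.2, 216.0, 200.5]
tcp_rot: [3.141, -0.0, 2.994]
contact_force: [-0.5, 0.5, -0.5]
grip_width: 92.0
finger_force: 0.0
```

Run:
```python
from h import *
o,im,d=cap('wrist','w1.png'); W=cloud('wrist',o,d); np.save('w1.npy',W); z=W[...,2]
print(o['tool_pos'],o['tcp_rot'])
m=(z>98)&(z<108)&(abs(W[...,1]-212)<40)&(abs(W[...,0]-558)<100)
p=W[m]; r=cv2.minAreaRect(p[:,:2].astype(np.float32)); print(len(p),p.mean(0),r)
q=np.polyfit(p[:,0],p[:,1],1); print('line',q,'at558.8:',np.polyval(q,558.8),np.degrees(np.arctan(q[0])))
rel([558.8,np.polyval(q,558.8),76],np.radians(171.6))
```

```text
[547.23434625 216.00220462 200.54859562] [ 3.14145353e+00 -4.00642116e-04  2.99444105e+00]
3941 [543.3474886  217.0551408  103.17958554] ((548.9295654296875, 216.11236572265625), (19.597835540771484, 138.79530334472656), 81.44303894042969)
line [-1.46427361e-01  2.96616080e+02] at558.8: 214.79247033527778 -8.330468652387884
shift [-6.070e-02  4.000e-04  6.237e-01] turn [ 0.0003 -0.0004  0.    ]
```

View pics/w1.png

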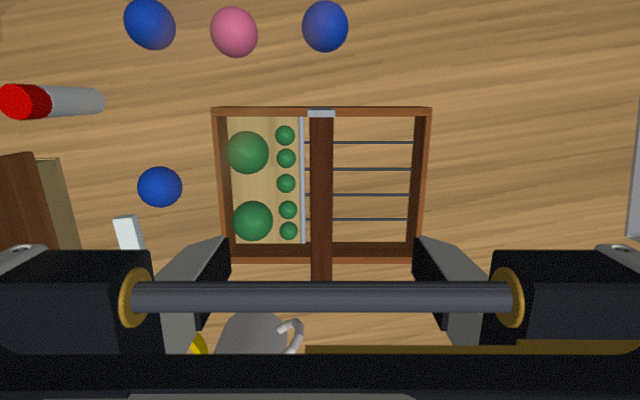

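The wrist view shows all five small and two large green marbles behind the sill. The handle, at about (320,200), lies centred between the fingers. Descending to grasp.

Request:
send_rows(rows=[{"x": -0.03, "y": 0, "z": 0.05, "ax": 0, "ay": 0, "az": 0, "jaw": 1}, {"x": -0.06, "y": 0, "z": 0.14, "ax": 0, "ay": 0, "az": 0, "jaw": 1}, {"x": -0.06, "y": 0, "z": 0.24, "ax": 0, "ay": 0, "az": 0, "jaw": 1}, {"x": -0.06, "y": 0, "z": 0.34, "ax": 0, "ay": 0, "az": 0, "jaw": 1}, {"x": -0.06, "y": 0, "z": 0.44, "ax": 0, "ay": 0, "az": 0, "jaw": 1}, {"x": -0.06, "y": 0, "z": 0.53, "ax": 0, "ay": 0, "az": 0, "jaw": 1}, {"x": -0.06, "y": 0, "z": 0.59, "ax": 0, "ay": 0, "az": 0, "jaw": 1}, {"x": -0.06, "y": 0, "z": 0.62, "ax": 0, "ay": 0, "az": 0, "jaw": 1}, {"x": -0.06, "y": 0, "z": 0.62, "ax": 0, "ay": 0, "az": 0, "jaw": 1}, {"x": -0.06, "y": 0, "z": 0.62, "ax": 0, "ay": 0, "az": 0, "jaw": 0.2}])

```text
time: 3.9
tool_pos: [559.4, 214.5, 77.4]
tcp_rot: [3.141, 0.001, 2.995]
contact_force: [0.5, 0.1, -0.8]
grip_width: 85.9
finger_force: 0.0
```

Request:
send_rows(rows=[{"x": 0, "y": 0, "z": 0, "ax": 0, "ay": 0, "az": 0, "jaw": -0.2}, {"x": 0, "y": 0, "z": 0, "ax": 0, "ay": 0, "az": 0, "jaw": -0.4}, {"x": 0, "y": 0, "z": 0, "ax": 0, "ay": 0, "az": 0, "jaw": -0.5}, {"x": 0, "y": 0, "z": 0, "ax": 0, "ay": 0, "az": 0, "jaw": -0.6}, {"x": 0, "y": 0, "z": 0, "ax": 0, "ay": 0, "az": 0, "jaw": -0.7}, {"x": 0, "y": 0, "z": 0, "ax": 0, "ay": 0, "az": 0, "jaw": -1}, {"x": 0, "y": 0, "z": 0, "ax": 0, "ay": 0, "az": 0, "jaw": -1}, {"x": 0, "y": 0, "z": 0, "ax": 0, "ay": 0, "az": 0, "jaw": -1}, {"x": 0, "y": 0, "z": 0, "ax": 0, "ay": 0, "az": 0, "jaw": -1}, {"x": 0, "y": 0, "z": 0, "ax": 0, "ay": 0, "az": 0, "jaw": -1}])

```text
time: 5.15
tool_pos: [559.0, 214.3, 76.7]
tcp_rot: [3.141, 0.0, 2.995]
contact_force: [1.0, -0.0, -0.7]
grip_width: 18.1
finger_force: 30.0
```

Request:
send_rows(rows=[{"x": 0, "y": 0, "z": -0.01, "ax": 0, "ay": 0, "az": 0, "jaw": -1}, {"x": 0, "y": 0, "z": -0.05, "ax": 0, "ay": 0, "az": 0, "jaw": -1}, {"x": 0, "y": 0, "z": -0.13, "ax": 0, "ay": 0, "az": 0, "jaw": -1}, {"x": 0, "y": 0, "z": -0.23, "ax": 0, "ay": 0, "az": 0, "jaw": -1}, {"x": 0, "y": 0, "z": -0.34, "ax": 0, "ay": 0, "az": 0, "jaw": -1}, {"x": 0, "y": 0, "z": -0.45, "ax": 0, "ay": 0, "az": 0, "jaw": -1}, {"x": 0, "y": 0, "z": -0.56, "ax": 0, "ay": 0, "az": 0, "jaw": -1}, {"x": 0, "y": 0, "z": -0.66, "ax": 0, "ay": 0, "az": 0, "jaw": -1}, {"x": 0, "y": 0, "z": -0.72, "ax": 0, "ay": 0, "az": 0, "jaw": -1}, {"x": 0, "y": 0, "z": -0.75, "ax": 0, "ay": 0, "az": 0, "jaw": -1}])

```text
time: 6.4
tool_pos: [559.0, 214.4, 227.7]
tcp_rot: [3.141, 0.001, 2.995]
contact_force: [-0.6, 0.5, -7.0]
grip_width: 18.1
finger_force: 30.0
```

Run:
```python
from h import *
o,im,d=cap('wrist','w2.png');print(o['tool_pos'],o['tcp_rot'],o['contact_force'],o['moment'])
W=cloud('wrist',o,d);np.save('w2.npy',W)
# green marbles & rim in tool frame
R,p=pose(o); T=(W-p)@R
z=T[...,2]
g=(im[...,1].astype(int)>im[...,0]+30)&(im[...,1].astype(int)>im[...,2]+15)
n,l,s,c=cv2.connectedComponentsWithStats(g.astype(np.uint8))
for i in range(1,n):
    if s[i,4]>60: print(s[i,4],c[i].round(),np.round(np.nanmedian(T[l==i],0),1))
m=(z>28)&(z<42)&(abs(T[...,1])<120)&(abs(T[...,0])<100)
r=cv2.minAreaRect(T[m][:,:2].astype(np.float32)); print('rim tool frame',r,np.nanmean(z[m]))
rel([555.5,-222.3,226],np.radians(180-6.65))
```

```text
[558.98242899 214.36689595 227.66983285] [3.14117144e+00 8.94940427e-04 2.99501184e+00] [-0.58458785  0.5185486  -6.97744978] [0.24317345 0.03492625 0.02365303]
693 [265. 137.] [ 53.5 -33.6  53.6]
3588 [201. 163.] [ 40.8 -66.8  34.8]
680 [267. 172.] [ 31.5 -33.5  53.9]
633 [267. 210.] [  6.3 -34.4  54. ]
115 [134. 226.] [ -69.4 -217.1  213.3]
85 [141. 210.] [ -46.3 -203.8  213.3]
452 [216. 244.] [-14.2 -66.7  45.6]
175 [267. 242.] [-16.9 -36.1  56.4]
161 [144. 329.] [-201.6 -222.3  207.5]
rim tool frame ((1.7544174194335938, 0.9765548706054688), (155.59556579589844, 201.48858642578125), 0.1057373508810997) 36.28119324902737
shift [-0.3013 -2.1627  0.0089] turn [ 0.0005  0.0011 -0.0292]
```

Request:
send_rows(rows=[{"x": 0, "y": -0.01, "z": 0, "ax": 0, "ay": 0, "az": -0.002, "jaw": -1}, {"x": -0.005, "y": -0.04, "z": 0, "ax": 0, "ay": 0, "az": -0.005, "jaw": -1}, {"x": -0.012, "y": -0.09, "z": 0, "ax": 0, "ay": 0, "az": -0.008, "jaw": -1}, {"x": -0.022, "y": -0.16, "z": 0, "ax": 0, "ay": 0, "az": -0.012, "jaw": -1}, {"x": -0.033, "y": -0.24, "z": 0, "ax": 0, "ay": 0, "az": -0.016, "jaw": -1}, {"x": -0.044, "y": -0.32, "z": 0, "ax": 0, "ay": 0, "az": -0.02, "jaw": -1}, {"x": -0.055, "y": -0.4, "z": 0, "ax": 0, "ay": 0, "az": -0.024, "jaw": -1}, {"x": -0.066, "y": -0.48, "z": 0, "ax": 0, "ay": 0, "az": -0.027, "jaw": -1}, {"x": -0.077, "y": -0.56, "z": 0, "ax": 0, "ay": 0, "az": -0.029, "jaw": -1}, {"x": -0.088, "y": -0.64, "z": 0, "ax": 0, "ay": 0, "az": -0.029, "jaw": -1}])

```text
time: 7.7
tool_pos: [557.7, 84.1, 226.8]
tcp_rot: [3.141, 0.0, 3.025]
contact_force: [-0.1, 0.5, -7.1]
grip_width: 17.9
finger_force: 30.0
```

Run:
```python
from h import *
# predicted commanded pose
o=bot.get_obs();print(o['tool_pos'],o['tcp_rot'])
rel([555.5,-222.3,226],np.radians(180-6.65))
```

```text
[557.65311966  84.06419979 226.75441835] [3.14149146e+00 1.39980525e-04 3.02528254e+00]
shift [-0.1671 -1.5227  0.0036] turn [ 0.0001  0.0001 -0.0002]
```

Request:
send_rows(rows=[{"x": -0.009, "y": -0.08, "z": 0, "ax": 0, "ay": 0, "az": 0, "jaw": -1}, {"x": -0.018, "y": -0.16, "z": 0, "ax": 0, "ay": 0, "az": 0, "jaw": -1}, {"x": -0.027, "y": -0.24, "z": 0, "ax": 0, "ay": 0, "az": 0, "jaw": -1}, {"x": -0.036, "y": -0.32, "z": 0, "ax": 0, "ay": 0, "az": 0, "jaw": -1}, {"x": -0.045, "y": -0.4, "z": 0, "ax": 0, "ay": 0, "az": 0, "jaw": -1}, {"x": -0.054, "y": -0.48, "z": 0, "ax": 0, "ay": 0, "az": 0, "jaw": -1}, {"x": -0.063, "y": -0.56, "z": 0, "ax": 0, "ay": 0, "az": 0, "jaw": -1}, {"x": -0.072, "y": -0.64, "z": 0, "ax": 0, "ay": 0, "az": 0, "jaw": -1}, {"x": -0.081, "y": -0.72, "z": 0, "ax": 0, "ay": 0, "az": 0, "jaw": -1}, {"x": -0.09, "y": -0.8, "z": 0, "ax": 0, "ay": 0, "az": 0, "jaw": -1}])

```text
time: 8.95
tool_pos: [556.9, -76.9, 226.7]
tcp_rot: [3.142, 0.0, 3.025]
contact_force: [1.0, 0.0, -6.4]
grip_width: 18.3
finger_force: 30.0
```

Request:
send_rows(rows=[{"x": -0.008, "y": -0.08, "z": 0, "ax": 0, "ay": 0, "az": 0, "jaw": -1}, {"x": -0.016, "y": -0.16, "z": 0, "ax": 0, "ay": 0, "az": 0, "jaw": -1}, {"x": -0.024, "y": -0.24, "z": 0, "ax": 0, "ay": 0, "az": 0, "jaw": -1}, {"x": -0.032, "y": -0.32, "z": 0, "ax": 0, "ay": 0, "az": 0, "jaw": -1}, {"x": -0.04, "y": -0.4, "z": 0, "ax": 0, "ay": 0, "az": 0, "jaw": -1}, {"x": -0.048, "y": -0.48, "z": 0, "ax": 0, "ay": 0, "az": 0, "jaw": -1}, {"x": -0.056, "y": -0.56, "z": 0, "ax": 0, "ay": 0, "az": 0, "jaw": -1}, {"x": -0.064, "y": -0.63, "z": 0, "ax": 0, "ay": 0, "az": 0, "jaw": -1}, {"x": -0.072, "y": -0.68, "z": 0, "ax": 0, "ay": 0, "az": 0, "jaw": -1}, {"x": -0.077, "y": -0.71, "z": 0, "ax": 0, "ay": 0, "az": 0, "jaw": -1}])

```text
time: 10.2
tool_pos: [555.8, -219.3, 226.6]
tcp_rot: [3.141, -0.0, 3.025]
contact_force: [0.9, -1.4, -7.1]
grip_width: 17.7
finger_force: 30.0
```

Run:
```python
from h import *
o,im,d=cap('wrist','w3.png'); R,p=pose(o); print(p,o['tcp_rot'],o['contact_force'])
W=cloud('wrist',o,d); np.save('w3.npy',W)
o,im2,d2=cap('scene','s3.png'); np.save('s3.npy',cloud('scene',o,d2))
o,im3,d3=cap('side','d3.png'); np.save('d3.npy',cloud('side',o,d3))
a=np.radians(-6.65); ex=np.array([np.cos(a),np.sin(a)]); ey=np.array([-ex[1],ex[0]]); c=np.array([555.5,-222.3])
for n,V in (('wrist',W),('scene',np.load('s3.npy')),('side',np.load('d3.npy'))):
    X=(V[...,:2]-c)@ex; Y=(V[...,:2]-c)@ey; Z=V[...,2]
    # sieve rim top z ~190, lips top ~107
    m=(Z>183)&(Z<198)&(abs(X)<95)&(abs(Y)<120)
    if m.sum()>20:
        q=np.stack([X[m],Y[m]],1); r=cv2.minAreaRect(q.astype(np.float32)); print(n,'rim',m.sum(),r,'ext',np.percentile(q,[.5,99.5],0).round(1).tolist(),'z',Z[m].mean())
        A=np.c_[X[m],Y[m],np.ones(m.sum())]; print(' plane',np.linalg.lstsq(A,Z[m],rcond=None)[0])
    m=(Z>230)&(Z<258)&(abs(X)<90)&(abs(Y)<14)
    m=(Z>104.5)&(Z<111)&(abs(X)>80)&(abs(X)<98)&(abs(Y)<148)
    for s in(-1,1):
        k=m&(X*s>0)
        if k.sum()>20: print(n,'lip',s,k.sum(),np.polyfit(Y[k],X[k],1),np.percentile(X[k],[5,50,95]).round(1),Z[k].mean())
    for s in(-1,1):
        k=(Z>121)&(Z<130)&(Y*s>140)&(Y*s<180)&(abs(X)<100)
        if k.sum()>20: print(n,'stop',s,k.sum(),np.percentile(X[k],[1,99]).round(1),np.percentile(Y[k],[2,50,98]).round(1),np.polyfit(X[k],Y[k],1))
```

```text
[ 555.77538579 -219.27342876  226.58808433] [ 3.14136967e+00 -1.33127516e-04  3.02497493e+00] [ 0.92685213 -1.35429006 -7.10650919]
wrist rim 12881 ((-1.5702590942382812, 4.213050842285156), (201.42137145996094, 155.98899841308594), 89.93878173828125) ext [[-79.6, -95.7], [73.1, 104.0]] z 189.9500621229281
 plane [-1.08297567e-02 -2.28351898e-03  1.89408720e+02]
wrist lip -1 3443 [-2.09109709e-03 -9.00520307e+01] [-93.1 -90.1 -87. ] 107.32686140699143
wrist stop -1 3181 [-93.5  70.8] [-162.8 -156.9 -153. ] [ 2.29325839e-03 -1.57132886e+02]
wrist stop 1 3124 [-93.4  71.1] [155.7 159.5 165.4] [2.41908422e-03 1.59894008e+02]
scene rim 2007 ((0.31758880615234375, 2.8246002197265625), (159.62060546875, 200.75643920898438), 0.07872330397367477) ext [[-78.2, -97.1], [79.3, 102.9]] z 188.8711483115582
 plane [-1.19858510e-03 -3.80577556e-03  1.88831401e+02]
scene lip -1 149 [-8.45007842e-03 -8.65028205e+01] [-89.2 -87.  -84.7] 106.43082942091499
scene lip 1 525 [-9.08661671e-04  8.77949884e+01] [84.8 87.9 90.4] 107.24643531342835
scene stop -1 383 [-89.2  92.3] [-164.1 -157.3 -154. ] [-2.38132935e-04 -1.57894807e+02]
scene stop 1 283 [-91.6  91.3] [155.8 160.9 165.5] [2.02757198e-03 1.60823288e+02]
side rim 2017 ((0.26975250244140625, 2.1144790649414062), (202.92025756835938, 156.1674041748047), 89.89093017578125) ext [[-77.8, -98.3], [77.1, 101.9]] z 189.02399279768252
 plane [ 4.65872337e-04 -4.04597366e-03  1.88827369e+02]
side lip -1 409 [-1.04887806e-03 -8.84883501e+01] [-91.1 -88.4 -85.9] 106.34431428638477
side lip 1 118 [-9.37584008e-03  8.54265346e+01] [83.8 86.3 89.5] 106.46356215875302
side stop -1 720 [-90.4  89.5] [-165.7 -161.1 -155.8] [ 1.55430002e-03 -1.60965671e+02]
side stop 1 162 [-91.3 -14.2] [153.1 158.3 163.7] [5.21271655e-03 1.58664478e+02]
```

View pics/w3.png

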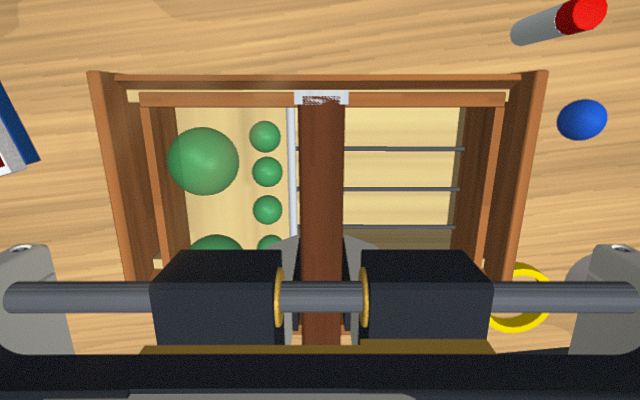

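The wrist view shows the sieve centred over the box. All marbles are still behind the sill at (292,130), and the lips are clear on both sides. The rails should be near z = 93, so I'll lower to a little above that.

Request:
send_rows(rows=[{"x": 0, "y": 0, "z": 0.01, "ax": 0, "ay": 0, "az": 0, "jaw": -1}, {"x": 0, "y": 0, "z": 0.04, "ax": 0, "ay": 0, "az": 0, "jaw": -1}, {"x": 0, "y": 0, "z": 0.08, "ax": 0, "ay": 0, "az": 0, "jaw": -1}, {"x": 0, "y": 0, "z": 0.12, "ax": 0, "ay": 0, "az": 0, "jaw": -1}, {"x": 0, "y": 0, "z": 0.16, "ax": 0, "ay": 0, "az": 0, "jaw": -1}, {"x": 0, "y": 0, "z": 0.19, "ax": 0, "ay": 0, "az": 0, "jaw": -1}, {"x": 0, "y": 0, "z": 0.215, "ax": 0, "ay": 0, "az": 0, "jaw": -1}, {"x": 0, "y": 0, "z": 0.235, "ax": 0, "ay": 0, "az": 0, "jaw": -1}, {"x": 0, "y": 0, "z": 0.245, "ax": 0, "ay": 0, "az": 0, "jaw": -1}, {"x": 0, "y": 0, "z": 0.25, "ax": 0, "ay": 0, "az": 0, "jaw": -1}])

```text
time: 11.6
tool_pos: [555.8, -218.7, 176.7]
tcp_rot: [3.142, 0.0, 3.025]
contact_force: [0.5, 0.4, -6.7]
grip_width: 18.2
finger_force: 30.0
```

Request:
send_rows(rows=[{"x": 0, "y": 0, "z": 0.002, "ax": 0, "ay": 0, "az": 0, "jaw": -1}, {"x": 0, "y": 0, "z": 0.004, "ax": 0, "ay": 0, "az": 0, "jaw": -1}, {"x": 0, "y": 0, "z": 0.006, "ax": 0, "ay": 0, "az": 0, "jaw": -1}, {"x": 0, "y": 0, "z": 0.008, "ax": 0, "ay": 0, "az": 0, "jaw": -1}, {"x": 0, "y": 0, "z": 0.01, "ax": 0, "ay": 0, "az": 0, "jaw": -1}, {"x": 0, "y": 0, "z": 0.012, "ax": 0, "ay": 0, "az": 0, "jaw": -1}, {"x": 0, "y": 0, "z": 0.014, "ax": 0, "ay": 0, "az": 0, "jaw": -1}, {"x": 0, "y": 0, "z": 0.016, "ax": 0, "ay": 0, "az": 0, "jaw": -1}, {"x": 0, "y": 0, "z": 0.018, "ax": 0, "ay": 0, "az": 0, "jaw": -1}, {"x": 0, "y": 0, "z": 0.02, "ax": 0, "ay": 0, "az": 0, "jaw": -1}])

```text
time: 12.85
tool_pos: [555.8, -218.7, 172.7]
tcp_rot: [3.142, 0.0, 3.025]
contact_force: [0.0, 0.4, -6.9]
grip_width: 17.6
finger_force: 30.0
```

Underside about 96, no contact yet.

Request:
send_rows(rows=[{"x": 0, "y": 0, "z": 0.001, "ax": 0, "ay": 0, "az": 0, "jaw": -1}, {"x": 0, "y": 0, "z": 0.002, "ax": 0, "ay": 0, "az": 0, "jaw": -1}, {"x": 0, "y": 0, "z": 0.003, "ax": 0, "ay": 0, "az": 0, "jaw": -1}, {"x": 0, "y": 0, "z": 0.004, "ax": 0, "ay": 0, "az": 0, "jaw": -1}, {"x": 0, "y": 0, "z": 0.005, "ax": 0, "ay": 0, "az": 0, "jaw": -1}, {"x": 0, "y": 0, "z": 0.006, "ax": 0, "ay": 0, "az": 0, "jaw": -1}, {"x": 0, "y": 0, "z": 0.007, "ax": 0, "ay": 0, "az": 0, "jaw": -1}, {"x": 0, "y": 0, "z": 0.008, "ax": 0, "ay": 0, "az": 0, "jaw": -1}, {"x": 0, "y": 0, "z": 0.009, "ax": 0, "ay": 0, "az": 0, "jaw": -1}, {"x": 0, "y": 0, "z": 0.01, "ax": 0, "ay": 0, "az": 0, "jaw": -1}])

```text
time: 14.1
tool_pos: [555.8, -218.7, 170.7]
tcp_rot: [3.141, 0.0, 3.025]
contact_force: [0.0, 0.4, -5.6]
grip_width: 17.6
finger_force: 30.0
```

Request:
send_rows(rows=[{"x": 0, "y": 0, "z": 0.0005, "ax": 0, "ay": 0, "az": 0, "jaw": -1}, {"x": 0, "y": 0, "z": 0.001, "ax": 0, "ay": 0, "az": 0, "jaw": -1}, {"x": 0, "y": 0, "z": 0.0015, "ax": 0, "ay": 0, "az": 0, "jaw": -1}, {"x": 0, "y": 0, "z": 0.002, "ax": 0, "ay": 0, "az": 0, "jaw": -1}, {"x": 0, "y": 0, "z": 0.0025, "ax": 0, "ay": 0, "az": 0, "jaw": -1}, {"x": 0, "y": 0, "z": 0.003, "ax": 0, "ay": 0, "az": 0, "jaw": -1}, {"x": 0, "y": 0, "z": 0.0035, "ax": 0, "ay": 0, "az": 0, "jaw": -1}, {"x": 0, "y": 0, "z": 0.004, "ax": 0, "ay": 0, "az": 0, "jaw": -1}, {"x": 0, "y": 0, "z": 0.0045, "ax": 0, "ay": 0, "az": 0, "jaw": -1}, {"x": 0, "y": 0, "z": 0.005, "ax": 0, "ay": 0, "az": 0, "jaw": -1}])

```text
time: 15.35
tool_pos: [556.0, -218.5, 170.4]
tcp_rot: [3.142, 0.001, 3.025]
contact_force: [-1.8, 4.2, 4.6]
grip_width: 18.0
finger_force: 30.0
```

Contact: rail force is about 11 N at TCP z 170.4. I'll ease up slightly and start the shake with a ramp.

Request:
send_rows(rows=[{"x": 0, "y": 0.09, "z": -0.001, "ax": 0, "ay": 0, "az": 0, "jaw": -1}, {"x": 0, "y": 0.05, "z": -0.001, "ax": 0, "ay": 0, "az": 0, "jaw": -1}, {"x": 0, "y": -0.08, "z": -0.001, "ax": 0, "ay": 0, "az": 0, "jaw": -1}, {"x": 0, "y": -0.12, "z": -0.001, "ax": 0, "ay": 0, "az": 0, "jaw": -1}, {"x": 0, "y": -0.01, "z": -0.001, "ax": 0, "ay": 0, "az": 0, "jaw": -1}, {"x": 0, "y": 0.17, "z": -0.001, "ax": 0, "ay": 0, "az": 0, "jaw": -1}, {"x": 0, "y": 0.1, "z": -0.001, "ax": 0, "ay": 0, "az": 0, "jaw": -1}, {"x": 0, "y": -0.12, "z": -0.001, "ax": 0, "ay": 0, "az": 0, "jaw": -1}, {"x": 0, "y": -0.19, "z": -0.001, "ax": 0, "ay": 0, "az": 0, "jaw": -1}, {"x": 0, "y": -0.01, "z": -0.001, "ax": 0, "ay": 0, "az": 0, "jaw": -1}])

```text
time: 16.6
tool_pos: [555.7, -225.0, 170.4]
tcp_rot: [-3.137, 0.003, 3.02]
contact_force: [-0.4, -5.1, 4.0]
grip_width: 17.7
finger_force: 30.0
```

Run:
```python
from h import *
o=bot.get_obs();print(o['tool_pos'],o['tcp_rot'],o['contact_force'],o['moment'],o['dq'].round(2))
```

```text
[ 555.71509766 -225.03764873  170.35918844] [-3.13709533e+00  2.66908378e-03  3.01993550e+00] [-0.42344926 -5.07006422  3.96995085] [-0.69415139  0.1885819  -0.05178524] [ 0.49 -0.16  0.28  0.02 -0.11  0.46]
```

Request:
send_rows(rows=[{"x": 0, "y": 0.21, "z": -0.001, "ax": 0, "ay": 0, "az": 0, "jaw": -1}, {"x": 0, "y": 0.13, "z": -0.001, "ax": 0, "ay": 0, "az": 0, "jaw": -1}, {"x": 0, "y": -0.13, "z": -0.001, "ax": 0, "ay": 0, "az": 0, "jaw": -1}, {"x": 0, "y": -0.21, "z": -0.001, "ax": 0, "ay": 0, "az": 0, "jaw": -1}, {"x": 0, "y": 0, "z": -0.001, "ax": 0, "ay": 0, "az": 0, "jaw": -1}, {"x": 0, "y": 0.21, "z": -0.001, "ax": 0, "ay": 0, "az": 0, "jaw": -1}, {"x": 0, "y": 0.13, "z": -0.001, "ax": 0, "ay": 0, "az": 0, "jaw": -1}, {"x": 0, "y": -0.13, "z": -0.001, "ax": 0, "ay": 0, "az": 0, "jaw": -1}, {"x": 0, "y": -0.21, "z": -0.001, "ax": 0, "ay": 0, "az": 0, "jaw": -1}, {"x": 0, "y": 0, "z": -0.001, "ax": 0, "ay": 0, "az": 0, "jaw": -1}])

```text
time: 17.85
tool_pos: [555.5, -225.0, 170.3]
tcp_rot: [-3.138, 0.002, 3.019]
contact_force: [-0.2, -6.2, 5.1]
grip_width: 17.6
finger_force: 30.0
```

Request:
send_rows(rows=[{"x": 0, "y": 0.21, "z": 0, "ax": 0, "ay": 0, "az": 0, "jaw": -1}, {"x": 0, "y": 0.13, "z": 0, "ax": 0, "ay": 0, "az": 0, "jaw": -1}, {"x": 0, "y": -0.13, "z": 0, "ax": 0, "ay": 0, "az": 0, "jaw": -1}, {"x": 0, "y": -0.21, "z": 0, "ax": 0, "ay": 0, "az": 0, "jaw": -1}, {"x": 0, "y": 0, "z": 0, "ax": 0, "ay": 0, "az": 0, "jaw": -1}, {"x": 0, "y": 0.21, "z": 0, "ax": 0, "ay": 0, "az": 0, "jaw": -1}, {"x": 0, "y": 0.13, "z": 0, "ax": 0, "ay": 0, "az": 0, "jaw": -1}, {"x": 0, "y": -0.13, "z": 0, "ax": 0, "ay": 0, "az": 0, "jaw": -1}, {"x": 0, "y": -0.21, "z": 0, "ax": 0, "ay": 0, "az": 0, "jaw": -1}, {"x": 0, "y": 0, "z": 0, "ax": 0, "ay": 0, "az": 0, "jaw": -1}])

```text
time: 19.1
tool_pos: [555.4, -224.9, 170.2]
tcp_rot: [-3.138, 0.002, 3.019]
contact_force: [-1.1, -6.4, 6.7]
grip_width: 17.4
finger_force: 30.0
```

Run:
```python
from h import *
o,im,d=cap('wrist','w4.png');print(o['tool_pos'],o['tcp_rot'],o['contact_force'],o['moment'])
o,im,d=cap('scene','s4.png')
a=cv2.imread('pics/w4.png'); b=cv2.imread('pics/s4.png')[140:270,70:280]
b=cv2.resize(b,(646,400),interpolation=2)
cv2.imwrite('pics/c4.png',cv2.resize(np.vstack([a[:, :],b[:,:640]]),(480,600)))
```

```text
[ 555.3752606  -224.92528136  170.2356978 ] [-3.13818234e+00  1.78333794e-03  3.01853149e+00] [-1.11351856 -6.42444368  6.65773905] [-0.96756095  0.17005628  0.00242721]
```

View pics/c4.png

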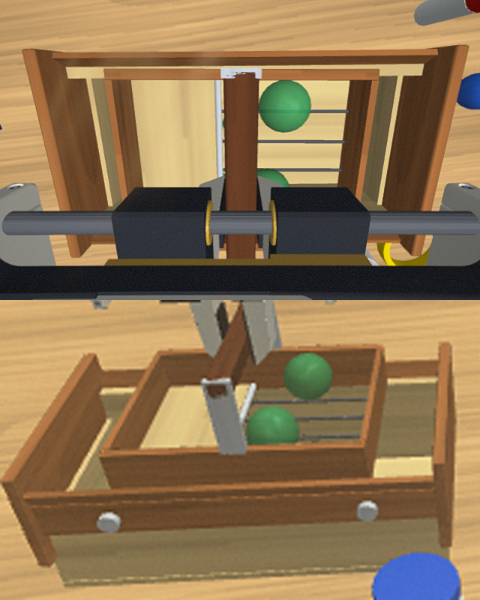

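The composite shows both large marbles on the grid, at about (284,105) in the wrist view, and the strip is empty. I'll do one more shake call, slightly lighter, then check for stragglers.

Request:
send_rows(rows=[{"x": 0, "y": 0.2, "z": -0.002, "ax": 0, "ay": 0, "az": 0, "jaw": -1}, {"x": 0, "y": 0.13, "z": -0.002, "ax": 0, "ay": 0, "az": 0, "jaw": -1}, {"x": 0, "y": -0.13, "z": -0.002, "ax": 0, "ay": 0, "az": 0, "jaw": -1}, {"x": 0, "y": -0.21, "z": -0.002, "ax": 0, "ay": 0, "az": 0, "jaw": -1}, {"x": 0, "y": 0, "z": -0.002, "ax": 0, "ay": 0, "az": 0, "jaw": -1}, {"x": 0, "y": 0.21, "z": -0.002, "ax": 0, "ay": 0, "az": 0, "jaw": -1}, {"x": 0, "y": 0.13, "z": -0.002, "ax": 0, "ay": 0, "az": 0, "jaw": -1}, {"x": 0, "y": 0, "z": -0.002, "ax": 0, "ay": 0, "az": 0, "jaw": -1}, {"x": 0, "y": 0, "z": -0.002, "ax": 0, "ay": 0, "az": 0, "jaw": -1}, {"x": 0, "y": 0, "z": -0.002, "ax": 0, "ay": 0, "az": 0, "jaw": -1}])

```text
time: 20.45
tool_pos: [555.3, -221.0, 170.3]
tcp_rot: [-3.141, -0.0, 3.024]
contact_force: [0.5, -3.9, -0.5]
grip_width: 17.8
finger_force: 30.0
```

```bash
cat > chk.py <<'E'
from h import *
import sys
tag=sys.argv[1]
o=bot.get_obs();print(o['tool_pos'],o['tcp_rot'],o['contact_force'],o['moment'])
a=np.radians(-6.6); ex=np.array([np.cos(a),np.sin(a)]); ey=np.array([-ex[1],ex[0]]); c=np.array([555.5,-221])
for n in('wrist','scene','side'):
    o,im,d=cap(n,f'{n}{tag}.png'); W=cloud(n,o,d); np.save(f'{n}{tag}.npy',W); I=im.astype(int)
    g=(I[...,1]>I[...,0]+20)&(I[...,1]>I[...,2]+10)
    k,l,s,cc=cv2.connectedComponentsWithStats(g.astype(np.uint8))
    for i in range(1,k):
        if s[i,4]>8:
            m=np.nanmedian(W[l==i],0); x,y=(m[:2]-c)@ex,(m[:2]-c)@ey
            if abs(x)<90 and abs(y)<170: print(n,s[i,4],cc[i].round(),'tub',np.round([x,y,m[2]],0))
    X=(W[...,:2]-c)@ex; Y=(W[...,:2]-c)@ey; Z=W[...,2]
    m=(Z>129)&(Z<140)&(abs(X)<95)&(abs(Y)<165)
    if m.sum()>20: 
        r=cv2.minAreaRect(np.stack([X[m],Y[m]],1).astype(np.float32)); print(n,'rim',np.round(r[0],1),np.round(r[1],1),round(r[2],2),'z',Z[m].mean().round(1), np.linalg.lstsq(np.c_[X[m],Y[m],np.ones(m.sum())],Z[m],rcond=None)[0].round(4))
E
python3 chk.py 5
python3 - <<'E'
import cv2
b=cv2.imread('pics/side5.png')[205:400,270:430]
cv2.imwrite('pics/c5.png',cv2.resize(b,None,fx=3,fy=3,interpolation=2))
E
```

```text
[ 555.3185711  -220.97480461  170.26732519] [-3.14104530e+00 -3.44340473e-04  3.02438038e+00] [ 0.52109028 -3.94558355 -0.47040227] [-0.49014506  0.06341125  0.01348127]
wrist 3834 [416. 141.] tub [-53.  54. 135.]
wrist 53 [297. 165.] tub [-22. -21.  25.]
wrist 964 [387. 238.] tub [ 10.  43. 125.]
wrist rim [-1.5  0.8] [201.3 156.4] 89.8 z 134.0 [-9.500000e-03  3.000000e-03  1.334459e+02]
scene 312 [212. 172.] tub [-36.  60. 128.]
scene 306 [199. 194.] tub [ 38.  47. 128.]
scene rim [0.1 0.3] [201.  159.6] 89.8 z 133.2 [-1.600000e-03  2.200000e-03  1.331838e+02]
side 179 [322. 270.] tub [-50.  55. 135.]
side rim [-0.7 -0.2] [156.3 203.2] 0.45 z 132.6 [-5.000000e-04  6.200000e-03  1.326983e+02]
```

View pics/c5.png

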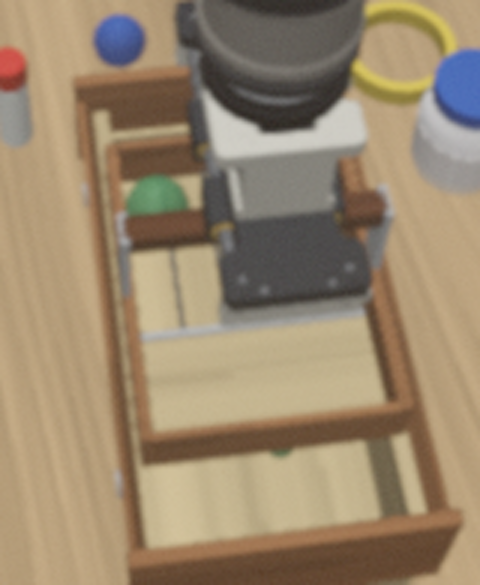

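The strip is empty, both large marbles are on the grid, and at least one small marble shows in the box at (283,447). Sliding gently toward the +y stop.

Request:
send_rows(rows=[{"x": 0, "y": 0.01, "z": 0, "ax": 0, "ay": 0, "az": 0, "jaw": -1}, {"x": 0, "y": 0.03, "z": 0, "ax": 0, "ay": 0, "az": 0, "jaw": -1}, {"x": 0, "y": 0.06, "z": 0, "ax": 0, "ay": 0, "az": 0, "jaw": -1}, {"x": 0, "y": 0.1, "z": 0, "ax": 0, "ay": 0, "az": 0, "jaw": -1}, {"x": 0, "y": 0.14, "z": 0, "ax": 0, "ay": 0, "az": 0, "jaw": -1}, {"x": 0, "y": 0.18, "z": 0, "ax": 0, "ay": 0, "az": 0, "jaw": -1}, {"x": 0, "y": 0.21, "z": 0, "ax": 0, "ay": 0, "az": 0, "jaw": -1}, {"x": 0, "y": 0.23, "z": 0, "ax": 0, "ay": 0, "az": 0, "jaw": -1}, {"x": 0, "y": 0.24, "z": 0, "ax": 0, "ay": 0, "az": 0, "jaw": -1}, {"x": 0, "y": 0.24, "z": 0, "ax": 0, "ay": 0, "az": 0, "jaw": -1}])

```text
time: 21.85
tool_pos: [561.0, -172.5, 170.3]
tcp_rot: [3.141, -0.001, 3.025]
contact_force: [-0.3, 0.2, -6.1]
grip_width: 18.1
finger_force: 30.0
```

```bash
python3 chk.py 6
python3 - <<'E'
import numpy as np
a=np.radians(-6.6); ex=np.array([np.cos(a),np.sin(a)]); ey=np.array([-ex[1],ex[0]]); c=np.array([555.5,-221])
for n in('wrist','scene','side'):
    W=np.load(f'{n}6.npy');X=(W[...,:2]-c)@ex; Y=(W[...,:2]-c)@ey; Z=W[...,2]
    k=(Z>120.5)&(Z<128)&(Y>140)&(Y<180)&(abs(X)<60); r=(Z>129)&(Z<140)&(abs(X)<60)&(Y>120)&(Y<165)
    print(n,'stop inner/outer',np.nanpercentile(Y[k],[2,50,98]).round(1),'sieve end',np.nanpercentile(Y[r],[2,50,98]).round(1))
E
```

```text
[ 561.01447584 -172.54657101  170.27184694] [ 3.14071648e+00 -5.18145373e-04  3.02535443e+00] [-0.29100491  0.21278738 -6.127182  ] [ 0.10596376 -0.06356964 -0.01449053]
wrist 3852 [417. 141.] tub [-53. 103. 135.]
wrist 985 [388. 238.] tub [ 10.  92. 125.]
wrist rim [-1.7 49.5] [155.9 201.2] 0.01 z 134.0 [-9.400000e-03  2.900000e-03  1.333039e+02]
scene 304 [236. 171.] tub [-36. 108. 129.]
scene 297 [225. 193.] tub [ 38.  94. 128.]
scene rim [ 0.4 48.4] [200.8 160. ] 89.81 z 133.1 [-1.700000e-03  2.400000e-03  1.329924e+02]
side 129 [318. 248.] tub [-51. 105. 136.]
side 22 [344. 333.] tub [-16. -25.  20.]
side 48 [382. 335.] tub [ 57. -38.  22.]
side 51 [348. 345.] tub [-11. -49.  22.]
side 34 [323. 350.] tub [-61. -53.  23.]
side 51 [363. 352.] tub [ 14. -67.  23.]
side rim [-0.8 47.7] [155.5 202.8] 0.31 z 132.6 [-1.500000e-03  3.600000e-03  1.324908e+02]
wrist stop inner/outer [144.4 157.8 164.2] sieve end [121.  145.8 149.7]
scene stop inner/outer [148.5 159.2 164.3] sieve end [121.6 146.3 148.7]
side stop inner/outer [141.6 155.8 161.9] sieve end [141.  143.8 148.4]
```

All five small marbles are counted in the box from the side view. Normal force on the rails is light, so I'll lower slightly and creep to the stop.

Request:
send_rows(rows=[{"x": 0, "y": 0, "z": 0.001, "ax": 0, "ay": 0, "az": 0, "jaw": -1}, {"x": 0, "y": 0.002, "z": 0.002, "ax": 0, "ay": 0, "az": 0, "jaw": -1}, {"x": 0, "y": 0.005, "z": 0.002, "ax": 0, "ay": 0, "az": 0, "jaw": -1}, {"x": 0, "y": 0.008, "z": 0.002, "ax": 0, "ay": 0, "az": 0, "jaw": -1}, {"x": 0, "y": 0.011, "z": 0.002, "ax": 0, "ay": 0, "az": 0, "jaw": -1}, {"x": 0, "y": 0.014, "z": 0.002, "ax": 0, "ay": 0, "az": 0, "jaw": -1}, {"x": 0, "y": 0.016, "z": 0.002, "ax": 0, "ay": 0, "az": 0, "jaw": -1}, {"x": 0, "y": 0.018, "z": 0.002, "ax": 0, "ay": 0, "az": 0, "jaw": -1}, {"x": 0, "y": 0.02, "z": 0.002, "ax": 0, "ay": 0, "az": 0, "jaw": -1}, {"x": 0, "y": 0.02, "z": 0.002, "ax": 0, "ay": 0, "az": 0, "jaw": -1}])

```text
time: 23.25
tool_pos: [561.7, -169.1, 170.3]
tcp_rot: [-3.142, 0.0, 3.025]
contact_force: [-0.6, -2.4, -2.2]
grip_width: 17.9
finger_force: 30.0
```

Request:
send_rows(rows=[{"x": 0, "y": 0.0005, "z": 0, "ax": 0, "ay": 0, "az": 0, "jaw": -1}, {"x": 0, "y": 0.001, "z": 0, "ax": 0, "ay": 0, "az": 0, "jaw": -1}, {"x": 0, "y": 0.0015, "z": 0, "ax": 0, "ay": 0, "az": 0, "jaw": -1}, {"x": 0, "y": 0.002, "z": 0, "ax": 0, "ay": 0, "az": 0, "jaw": -1}, {"x": 0, "y": 0.0025, "z": 0, "ax": 0, "ay": 0, "az": 0, "jaw": -1}, {"x": 0, "y": 0.003, "z": 0, "ax": 0, "ay": 0, "az": 0, "jaw": -1}, {"x": 0, "y": 0.0035, "z": 0, "ax": 0, "ay": 0, "az": 0, "jaw": -1}, {"x": 0, "y": 0.004, "z": 0, "ax": 0, "ay": 0, "az": 0, "jaw": -1}, {"x": 0, "y": 0.0045, "z": 0, "ax": 0, "ay": 0, "az": 0, "jaw": -1}, {"x": 0, "y": 0.005, "z": 0, "ax": 0, "ay": 0, "az": 0, "jaw": -1}])

```text
time: 24.5
tool_pos: [561.8, -168.1, 170.2]
tcp_rot: [-3.141, 0.0, 3.025]
contact_force: [-0.1, -3.7, 1.0]
grip_width: 17.7
finger_force: 30.0
```

Request:
send_rows(rows=[{"x": 0, "y": 0.0005, "z": -0.001, "ax": 0, "ay": 0, "az": 0, "jaw": -1}, {"x": 0, "y": 0.001, "z": -0.001, "ax": 0, "ay": 0, "az": 0, "jaw": -1}, {"x": 0, "y": 0.0015, "z": -0.001, "ax": 0, "ay": 0, "az": 0, "jaw": -1}, {"x": 0, "y": 0.002, "z": -0.001, "ax": 0, "ay": 0, "az": 0, "jaw": -1}, {"x": 0, "y": 0.0025, "z": -0.001, "ax": 0, "ay": 0, "az": 0, "jaw": -1}, {"x": 0, "y": 0.003, "z": -0.001, "ax": 0, "ay": 0, "az": 0, "jaw": -1}, {"x": 0, "y": 0.004, "z": -0.001, "ax": 0, "ay": 0, "az": 0, "jaw": -1}, {"x": 0, "y": 0.005, "z": -0.001, "ax": 0, "ay": 0, "az": 0, "jaw": -1}, {"x": 0, "y": 0.006, "z": -0.001, "ax": 0, "ay": 0, "az": 0, "jaw": -1}, {"x": 0, "y": 0.006, "z": -0.001, "ax": 0, "ay": 0, "az": 0, "jaw": -1}])

```text
time: 25.75
tool_pos: [562.0, -167.1, 170.3]
tcp_rot: [-3.141, 0.0, 3.025]
contact_force: [0.9, -4.8, -1.5]
grip_width: 17.9
finger_force: 30.0
```

Request:
send_rows(rows=[{"x": 0, "y": 0.0005, "z": 0, "ax": 0, "ay": 0, "az": 0, "jaw": -1}, {"x": 0, "y": 0.001, "z": 0, "ax": 0, "ay": 0, "az": 0, "jaw": -1}, {"x": 0, "y": 0.0015, "z": 0, "ax": 0, "ay": 0, "az": 0, "jaw": -1}, {"x": 0, "y": 0.002, "z": 0, "ax": 0, "ay": 0, "az": 0, "jaw": -1}, {"x": 0, "y": 0.0025, "z": 0, "ax": 0, "ay": 0, "az": 0, "jaw": -1}, {"x": 0, "y": 0.003, "z": 0, "ax": 0, "ay": 0, "az": 0, "jaw": -1}, {"x": 0, "y": 0.0035, "z": 0, "ax": 0, "ay": 0, "az": 0, "jaw": -1}, {"x": 0, "y": 0.004, "z": 0, "ax": 0, "ay": 0, "az": 0, "jaw": -1}, {"x": 0, "y": 0.0045, "z": 0, "ax": 0, "ay": 0, "az": 0, "jaw": -1}, {"x": 0, "y": 0.005, "z": 0, "ax": 0, "ay": 0, "az": 0, "jaw": -1}])

```text
time: 27.0
tool_pos: [562.0, -167.0, 170.5]
tcp_rot: [-3.14, 0.001, 3.025]
contact_force: [-0.1, -7.7, -1.3]
grip_width: 17.6
finger_force: 30.0
```

```bash
python3 chk.py 7
python3 - <<'E'
import numpy as np,cv2
b=cv2.imread('pics/wrist7.png'); s=cv2.imread('pics/scene7.png')[140:250,180:290]
cv2.imwrite('pics/c7.png',np.hstack([cv2.resize(b[60:260,340:640],(480,320),interpolation=2),cv2.resize(s,(320,320),interpolation=2)]))
E
```

```text
[ 562.02455352 -167.0161985   170.47026758] [-3.13974474e+00  6.62524249e-04  3.02517649e+00] [-0.14942935 -7.66992951 -1.29994634] [-1.29827212  0.04252882  0.16881377]
wrist 3866 [417. 141.] tub [-53. 109. 135.]
wrist 994 [388. 238.] tub [ 10.  98. 125.]
wrist rim [-1.3 55.1] [201.2 155.8] 89.94 z 134.1 [-1.050000e-02  1.300000e-03  1.334843e+02]
scene 304 [239. 171.] tub [-36. 113. 128.]
scene 298 [228. 193.] tub [ 39. 100. 128.]
scene rim [ 0.9 54. ] [159.  200.7] 0.06 z 133.3 [-2.300000e-03 -0.000000e+00  1.333223e+02]
side 126 [318. 245.] tub [-51. 111. 136.]
side 46 [344. 332.] tub [-16. -22.  22.]
side 49 [382. 335.] tub [ 57. -38.  23.]
side 51 [348. 345.] tub [-11. -50.  22.]
side 34 [323. 350.] tub [-61. -54.  23.]
side 51 [363. 352.] tub [ 14. -67.  23.]
side rim [ 0.3 53.6] [155.3 202.4] 0.02 z 132.9 [-1.200000e-03  2.600000e-03  1.327651e+02]
```

View pics/c7.png

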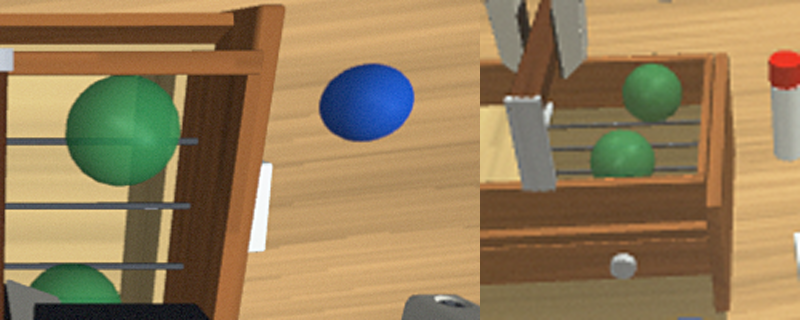

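The stop is felt: a 1 mm command moved it only 0.1 mm, the side force rose to 7.7 N, and in the picture the sieve's end wall meets the stop board. Seating it and releasing.

Request:
send_rows(rows=[{"x": 0, "y": 0, "z": 0.001, "ax": 0, "ay": 0, "az": 0, "jaw": -1}, {"x": 0, "y": 0, "z": 0.002, "ax": 0, "ay": 0, "az": 0, "jaw": -1}, {"x": 0, "y": 0, "z": 0.002, "ax": 0, "ay": 0, "az": 0, "jaw": -0.6}, {"x": 0, "y": 0, "z": 0.002, "ax": 0, "ay": 0, "az": 0, "jaw": -0.5}, {"x": 0, "y": 0, "z": 0.002, "ax": 0, "ay": 0, "az": 0, "jaw": -0.4}, {"x": 0, "y": 0, "z": 0.002, "ax": 0, "ay": 0, "az": 0, "jaw": -0.2}, {"x": 0, "y": 0, "z": 0.002, "ax": 0, "ay": 0, "az": 0, "jaw": 0}, {"x": 0, "y": 0, "z": 0.002, "ax": 0, "ay": 0, "az": 0, "jaw": 0.2}, {"x": 0, "y": 0, "z": 0.002, "ax": 0, "ay": 0, "az": 0, "jaw": 0.2}, {"x": 0, "y": 0, "z": 0.002, "ax": 0, "ay": 0, "az": 0, "jaw": 0.2}])

```text
time: 28.4
tool_pos: [561.9, -165.8, 169.9]
tcp_rot: [3.141, -0.0, 3.025]
contact_force: [-0.1, -0.4, -0.5]
grip_width: 55.1
finger_force: 0.0
```

Request:
send_rows(rows=[{"x": 0, "y": 0, "z": -0.01, "ax": 0, "ay": 0, "az": 0, "jaw": 0.2}, {"x": 0, "y": 0, "z": -0.05, "ax": 0, "ay": 0, "az": 0, "jaw": 0.2}, {"x": 0, "y": 0, "z": -0.12, "ax": 0, "ay": 0, "az": 0, "jaw": 0.2}, {"x": 0, "y": 0, "z": -0.22, "ax": 0, "ay": 0, "az": 0, "jaw": 0.2}, {"x": 0, "y": 0, "z": -0.32, "ax": 0, "ay": 0, "az": 0, "jaw": 0.2}, {"x": 0, "y": 0, "z": -0.42, "ax": 0, "ay": 0, "az": 0, "jaw": 0.2}, {"x": 0, "y": 0, "z": -0.52, "ax": 0, "ay": 0, "az": 0, "jaw": 0.2}, {"x": 0, "y": 0, "z": -0.58, "ax": 0, "ay": 0, "az": 0, "jaw": 0.2}, {"x": 0, "y": 0, "z": -0.6, "ax": 0, "ay": 0, "az": 0, "jaw": 0.2}, {"x": 0, "y": 0, "z": -0.6, "ax": 0, "ay": 0, "az": 0, "jaw": 0.2}])

```text
time: 29.65
tool_pos: [561.9, -165.8, 289.8]
tcp_rot: [3.141, -0.0, 3.025]
contact_force: [0.5, -0.7, 0.6]
grip_width: 55.2
finger_force: 0.0
```

```bash
python3 chk.py 8
python3 - <<'E'
import numpy as np,cv2
b=cv2.imread('pics/wrist8.png'); s=cv2.imread('pics/scene8.png')[130:270,60:300]
cv2.imwrite('pics/c8.png',np.vstack([cv2.resize(b,(480,300)),cv2.resize(s,(480,280),interpolation=2)]))
E
```

```text
[ 561.86465649 -165.82216964  289.77026269] [ 3.14143022e+00 -1.76387936e-04  3.02529604e+00] [ 0.5141294  -0.72518247  0.62198422] [ 0.01184231  0.01434071 -0.01565117]
wrist 1559 [381. 125.] tub [-52. 110. 135.]
wrist 1288 [363. 203.] tub [ 22.  97. 130.]
wrist rim [-1.1 55.1] [201.3 155.7] 89.98 z 133.9 [-6.80000e-03  1.90000e-03  1.33605e+02]
scene 286 [239. 171.] tub [-36. 114. 129.]
scene 297 [228. 193.] tub [ 39. 100. 128.]
scene rim [-0.2 54.1] [160.2 200.8] 0.14 z 133.3 [-3.300000e-03  2.000000e-03  1.332036e+02]
side 128 [318. 245.] tub [-51. 111. 136.]
side 11 [357. 244.] tub [ 25. 107. 131.]
side 34 [359. 260.] tub [ 25.  78. 119.]
side 43 [344. 332.] tub [-16. -22.  23.]
side 48 [382. 335.] tub [ 56. -39.  23.]
side 52 [348. 345.] tub [-11. -50.  22.]
side 33 [323. 350.] tub [-61. -54.  23.]
side 51 [363. 352.] tub [ 14. -67.  23.]
side rim [ 0.4 53.1] [202.3 155.7] 89.9 z 132.6 [-7.000000e-04  3.000000e-03  1.324982e+02]
```

View pics/c8.png

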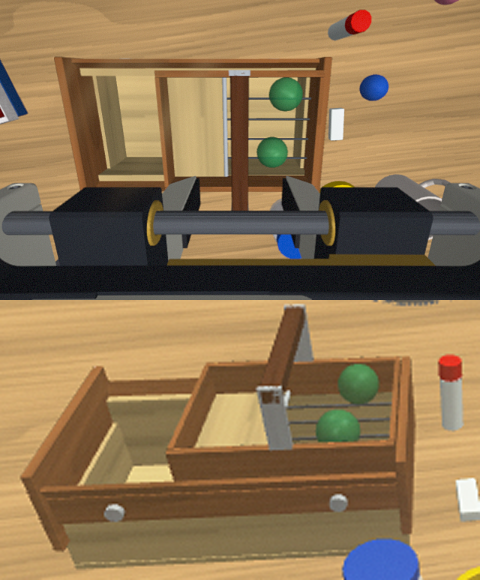

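The final view shows the sieve against the +y stop with only the two large marbles in it. All five small ones are counted in the box and the gripper is clear.

```bash
python3 -c "
from plant import bot; print(bot.close_job())"
```

```text
the job is handed in; nothing more can be done
None
```

The job is handed in, though no verdict came back: the sieve is on the rails against the +y end stop and released, with the two large marbles in it and all five small ones in the box, after about 30 s of the 66 s allowed.

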